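# Back up the rover axle and hold its snap ring spread at the groove

## Robot

A 6-joint arm with a two-finger parallel gripper is mounted at the origin on the work surface. World frame = base frame: x ahead of the robot, y to its left, z up, the work surface at z = 0. Lengths are in mm, angles in rad, forces in N, time in s.
With the tool pointing down it reaches from about 350 to 875 mm from the base axis. Payload 4.2 kg.
Tool frame: the origin (TCP) lies at the very end of the fingers, on their centre line; the grasp point (between the pads) lies 19 mm behind it; z points along the fingers, y is the direction in which the jaws open and shut (so a half turn about z gives the same grasp; the last joint's range is limited). The gripper opens to 85 mm and grips with 20 to 120 N. Pads are 22 mm wide; open, the fingers measure 114 mm over their backs; the gripper's body (76 mm by 85 mm) begins 54 mm behind the grasp point. The pads swing forward as they close: fully open they stand 13 mm farther back than shut.
Start: joints at [1.572, 0.385, 0.008, 0, -1.194, -0.259], TCP at [159.314, 604.333, 231.312] pointing down, gripper open.
Joint ranges: [-3.14, 3.14], [-1.21, 2.06], [-1.07, 1.41], [-3.16, 2.05], [-2.99, -0.16], [-3.1, 3.1]. Speed limits (rad/s): [2.79, 2.79, 3.14, 3.14, 3.14, 3.14].

## Interface

Orientations are given as a unit quaternion [x, y, z, w].
In Python, from bench import arm, optics, job gives the robot as it stands.
- The arm moves only by the tool send_rows, never from a script. Its argument "steps" is a list that holds one entry, the list of rows, each a list of 5 numbers: the shift along the tool's x, y, z in cm, then the turn about the tool's z in rad, then the opening, from 0 (shut) to 1 (fully open). A call has 1 to 10 rows; each row shifts and turns the pose as measured when the row begins, along the tool's axes as they then stand; what a row does not reach is not made up. A row lasts 1/12 s, in which the tool goes at most 41.7 mm and 7.16 degrees, less where a joint would pass 70% of its speed; a pose out of reach is approached as far as the arm can. A call with a gripper value outside its range is refused whole. The fingers move at their own pace and stop on an object; the grip force is fixed at half the most. Time passes only in rows, so rows that do not move let the fingers close. It gives the time, the measured TCP pose, the force and the opening at its end, in the units of the state.
- arm.read_state(): the state, without advancing time (a new reading comes with each control period).
- optics.get_image(name): name is "scene" or "top"; returns (picture, depth): 384x512x3 uint8, blue, green, red; 384x512 float32, mm along the optical axis (not along the pixel's ray), 0 where there is no reading.
- optics.get_calibration(name): a dict with "K" (3x3 intrinsics, pixels), "rvec" (rotation vector, rad) and "tvec" (3), from world to camera coordinates, as OpenCV has them. Camera axes: x right, y down, z forward; pixel columns grow to the right and rows downward; lengths in mm; the calibration is good to about 2 mm. A picture is of the moment at which its call begins. get_calibration takes no time and is no camera call.
- job.job_done(): hands the job in, once; it reports no verdict.
The state is a dict: "clock": time; "joints": joint angles; "joint_vel": joint speeds; "joint_efforts": joint torques, N m; "position": TCP position; "ee_rot": TCP orientation; "contact_force": force on the tool from outside, world axes, zero at the start; "wrist_torque": the same for the moment, N m; "gripper_width": finger opening in mm.
Only numpy, scipy, OpenCV 4.12 (cv2) and the standard library are available. Lean on these libraries where they do the work, as an engineer would, in place of code of your own. Each camera call takes 0.05 s, during which the arm holds its last target. There are 200 camera calls.

## Task

Slide the loose axle carrier along its channel on the rover chassis until it butts flush against the fixed motor module. Then take the snap-ring pliers from their rest, squeeze the handles together fully so that the ring on their pins is spread wide, bring the spread ring above the end of the upright axle stub, and lower it over the stub, pliers level, down to the groove just above the gear. Finish while holding it there: keep the pliers squeezed and the ring spread around the groove, do not let go, and leave the carrier flush and the other things on the bench where they are.

Things in the scene. Friction and masses are not known exactly. Their poses are not given: they have to be found in the camera images.
- chassis: Fixed rover chassis: aluminium plate 214 x 104 x 6 mm flat on the bench. Origin at the centre of its underside, z up, x along the channel towards the motor module. Two guide rails (tops 16 mm above the bench, inner faces 63 mm apart, centred on y = 0) run from x = -105 to +45 mm.
- module_face (a point): Centre of the motor module's face towards the carrier, at chassis x = +45 mm, 23 mm above the bench; axes as the chassis. The module is a grey box 60 long x 70 wide x 34 mm tall, fixed on the plate beyond this face, its top 42 mm above the bench.
- carrier: Loose axle carrier, about 0.7 kg: aluminium block 64 (x) x 60 x 34 mm tall on the chassis plate between the rails (1.5 mm play each side), in one piece with a gear and upright axle stub on its centre. Origin at the centre of its underside, axes as the chassis. Starts 20 to 50 mm short of the module, slides along x with 3 to 8 N. Flush: origin at chassis x = +13 mm.
- carrier_front (a point): Centre of the carrier's front face, the one that has to butt against module_face; 32 mm ahead of the carrier's origin, 17 mm above its underside. The rear face, to push on, is 32 mm behind the origin.
- groove (a point): On the stub's upright axis, at mid-height of the groove: 45 mm above the carrier's underside, 51 mm above the bench. Groove 22 mm diameter, 6 mm high, directly on top of the steel gear (59 mm over its teeth, 8 mm high). Above the groove the stub is 26.4 mm in diameter for 8 mm, then a cone to 16 mm at the tip, 17 mm above this point.
- rest: Fixed wooden rest under the pliers: base 170 x 90 x 6 mm (x = -130 to +40 mm), a block 26 x 30 mm under the pivot and a cross wall 12 x 86 mm under the handle ends at x = -116 mm, both with tops 46 mm above the bench. Origin on the bench below the pliers' pivot; x points from the handles to the pins.
- pliers: Snap-ring pliers, about 0.17 kg, level and loose on the rest. Origin at the pivot, at the arms' underside (46 mm above the bench at the start); z up, x along the centre line from handles to pins. Squeezing the handles spreads the jaws. The jaws end 62 mm ahead in two 4 mm pins pointing down, which carry the ring by its eyes, 24 mm below the arms' underside; it cannot come off.
- handles (a point): Grip point: on the centre line between the two rubber handles, 65 mm behind the pivot, at mid-height. Fingers close along the pliers' y. Handles 10 mm thick, 14 mm tall, back to x = -122 mm; over their outsides here 59 mm unsqueezed (78 at the ends), 36 mm and parallel when fully squeezed. Sprung: 6 N at first, 13 N fully squeezed, at the stop.
- clip_center (a point): Middle of the ring's opening, at mid-wire, when fully spread; fixed in the pliers 66 mm ahead of the pivot, 24 mm below the arms' underside: 131 mm ahead of and 31 mm below the point handles. Ring of 3 mm steel wire; it reaches to 92 mm ahead of the pivot (83 spread). Its opening is 25 mm unspread (too small for the stub), 31 mm fully spread.
- jaw_l (a joint): Turn of one jaw about the pivot (the other mirrors it): 0 unsqueezed, 0.18 rad at the stop, with the handles fully squeezed and the ring fully spread (slightly more under a strong grip). The ring first clears the stub at about 0.12.
- tin: Bystander: small closed steel tin, 34 mm diameter, 26 mm tall, between the chassis and the rest. Origin at the centre of its underside.
- board: Bystander: small circuit board 52 x 38 mm, 12 mm tall with its parts, beyond the task's things. Origin at the centre of its underside.
- screwdriver: Bystander: screwdriver lying at the right of the bench, shaft along x, about 200 mm long and 26 mm thick. Origin at the middle of its underside.
- pen: Bystander: black pen 135 x 10 x 10 mm lying at the left, along its x. Origin at the centre of its underside.
- bottle: Bystander: glass bottle, 68 mm diameter, 200 mm tall, far right. Origin at the centre of its underside.
- scissors: Bystander: scissors lying flat, about 165 mm long and 70 mm wide, 8 mm thick, far left. Origin at their pivot, blades along x.
Not all that is in view belongs to the job. Of the things shaped like the carrier, the aluminium one is meant.

How it is judged:
By the outcome, as a careful person would: the job done as asked, in the order asked, and still so for the second after the job is handed in, while the arm keeps its last pose, push and grip.
It also fails if it takes over 67 s, if anything falls off the work surface, if the arm or the gripper's body presses on something with over 40 N, if the wrist force passes 120 N, or if a joint passes its speed limit or range.

## Working session

There is one attempt and no reset: what is moved stays moved. The work goes in short steps, Python scripts to look and compute and a tool call to move; the robot and the scene stay as the last step left them, time stands still between calls to the robot, and variables do not carry over. Pictures are saved under pics/ and viewed, about 8 in all and at most 12, crops included, and the job is handed in when it is done.

Besides the shell and the picture viewer there is one more tool, called after "Emit:" by a JSON object that holds its "method" and its "body". send_rows: Moves the arm, as the interface text tells. Its arguments: {"type":"object","properties":{"steps":{"type":"array","items":{"type":"array","items":{"type":"array","items":{"type":"number"}}}}},"required":["steps"]}

```bash
mkdir -p pics; cat > h.py <<'E'
import numpy as np, cv2
from bench import arm, optics, job
def cal(n):
    c=optics.get_calibration(n); R=cv2.Rodrigues(np.array(c["rvec"],float))[0]
    return np.array(c["K"],float),R,np.array(c["tvec"],float).ravel()
def px(n,u,v,z):  # pixel -> world on plane z
    K,R,t=cal(n); d=R.T@np.linalg.solve(K,[u,v,1.]); c=-R.T@t
    return c+d*(z-c[2])/d[2]
def cloud(n,D):
    K,R,t=cal(n); v,u=np.indices(D.shape)
    P=np.stack([(u-K[0,2])/K[0,0]*D,(v-K[1,2])/K[1,1]*D,D],-1)
    return (P-t)@R
def proj(n,p):
    K,R,t=cal(n); q=K@(R@np.array(p,float)+t); return q[:2]/q[2]
E
python3 - <<'E'
from h import *
for n in("scene","top"):
    im,D=optics.get_image(n); np.savez(f"pics/{n}0.npz",im=im,D=D)
    cv2.imwrite(f"pics/{n}0.png",cv2.resize(im,(800,600),interpolation=cv2.INTER_CUBIC))
    K,R,t=cal(n); print(n,K.round(1).tolist(),(-R.T@t).round(),R.round(2).tolist())
print(arm.read_state())
E
```

```text
scene [[385.0, 0.0, 256.8], [0.0, 385.0, 195.4], [0.0, 0.0, 1.0]] [ 978. -606.  561.] [[0.82, 0.57, -0.0], [0.31, -0.45, -0.84], [-0.48, 0.68, -0.55]]
top [[473.4, 0.0, 256.4], [0.0, 473.4, 190.7], [0.0, 0.0, 1.0]] [ 479.   -5. 1261.] [[-0.0, -1.0, 0.0], [-1.0, 0.0, -0.05], [0.05, -0.0, -1.0]]
{'clock': 0.1, 'joints': array([ 1.57154209e+00,  3.85490295e-01,  6.73548249e-03, -4.11163925e-04,
       -1.19402572e+00, -2.58603199e-01]), 'joint_vel': array([ 0.00015273, -0.00169812,  0.00412112,  0.00181046, -0.00117419,
        0.00082142]), 'joint_efforts': array([ 1.07627450e-04, -3.93317950e+01,  1.88928866e+01,  4.19795662e+00,
       -2.59612272e-03,  6.16654845e-06]), 'position': array([159.23590656, 603.81921393, 230.31753523]), 'ee_rot': array([ 9.91689941e-01, -1.28646958e-01, -6.11921739e-05,  1.00848380e-03]), 'contact_force': array([ 1.03194208, -0.19145049, -0.05990037]), 'wrist_torque': array([0.04841083, 0.04124797, 0.02883829]), 'gripper_width': 85.58056106396702}
```

View pics/scene0.png

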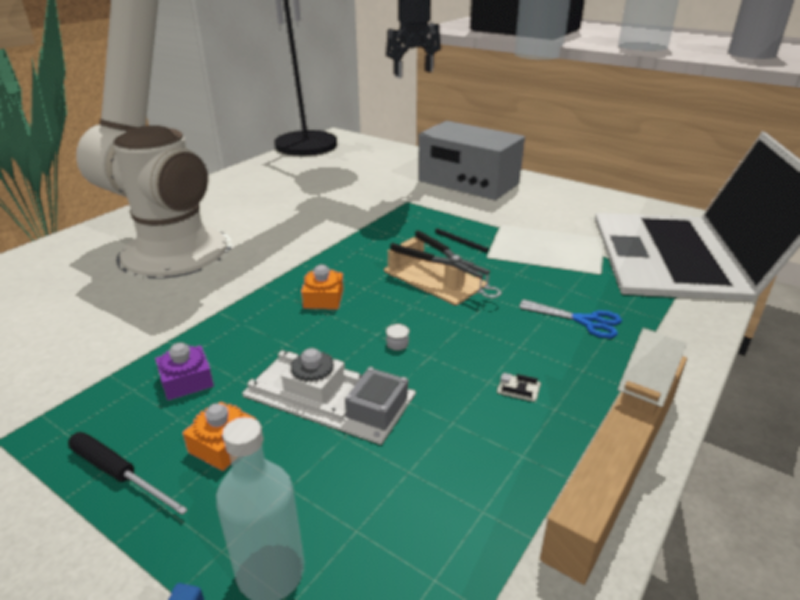

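View pics/top0.png

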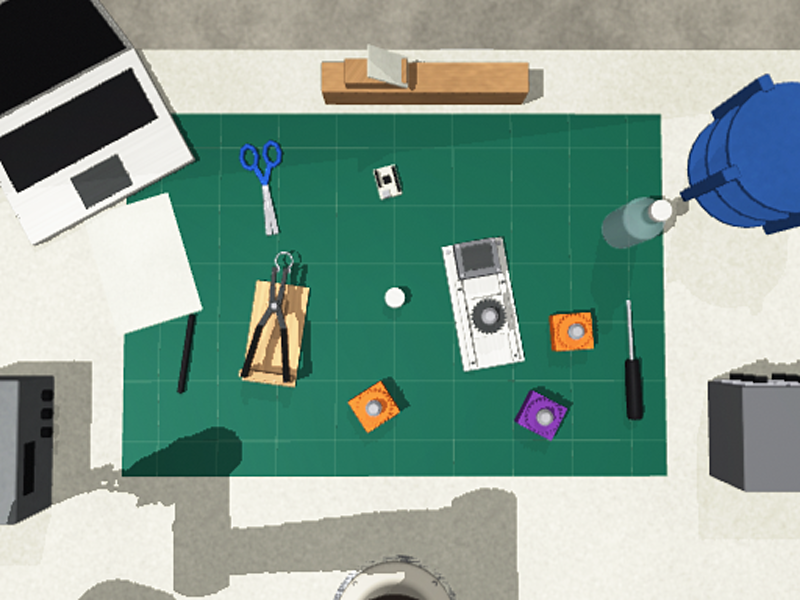

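The scene view shows the aluminium carrier on the white chassis. Things it could be confused with, in the top view (800x600): aluminium at (488,316), orange at (573,331), orange at (374,407) and purple at (543,415). I choose the aluminium one, between the rails with the grey module at (480,258). The pliers are at (275,310), with the ring at (284,261).

```bash
cat > m.py <<'E'
from h import *
def rect(P,lo,hi,box,name):
    x0,x1,y0,y1=box
    m=(P[...,2]>lo)&(P[...,2]<hi)&(P[...,0]>x0)&(P[...,0]<x1)&(P[...,1]>y0)&(P[...,1]<y1)
    Q=P[m]; r=cv2.minAreaRect(Q[:,:2].astype(np.float32))
    print(name,len(Q),"mean",Q.mean(0).round(1),"rect",np.round(r[0],1),np.round(r[1],1),round(r[2],1))
    return Q
E
python3 - <<'E'
from m import *
f=np.load("pics/top0.npz"); im,D=f["im"],f["D"]
P=cloud("top",D)
print("bench z",np.median(P[200:230,220:240,2]))
g=lambda u,v:P[int(v*.64),int(u*.64)].round(1)
for n,u,v in[("carrier",488,316),("module",480,258),("ring",284,261),("pivot",275,308),("tin",395,297),("platecorner",520,358)]: print(n,g(u,v))
c=P[int(316*.64),int(488*.64)];b=(c[0]-150,c[0]+220,c[1]-110,c[1]+70)
rect(P,3.5,70,b,"chassis"); rect(P,37,47,b,"mod+gear38-46"); 
m=c; rect(P,30,75,(c[0]-45,c[0]+42,c[1]-45,c[1]+45),"carrier top")
rect(P,50,75,(c[0]-45,c[0]+42,c[1]-45,c[1]+45),"stub")
mo=P[int(258*.64),int(480*.64)]; rect(P,36,50,(mo[0]-35,mo[0]+45,mo[1]-60,mo[1]+60),"module")
p=P[int(310*.64),int(275*.64)]; b=(p[0]-160,p[0]+110,p[1]-80,p[1]+80)
rect(P,3,12,b,"restbase"); rect(P,40,75,b,"pliers")
a=im[145:245,275:342]; b=im[155:255,145:212]
cv2.imwrite("pics/crop1.png",np.hstack([cv2.resize(x,None,fx=5.9,fy=5.9,interpolation=cv2.INTER_CUBIC) for x in(a,b)]))
E
```

```text
bench z 0.8480024773306666
carrier [ 508.2 -150.9   68.9]
module [ 604.7 -142.1   39.9]
ring [603.2 189.7   3. ]
pivot [521.2 192.9  60.5]
tin [5.406e+02 5.000e-01 2.560e+01]
platecorner [ 438.3 -211.1    6. ]
chassis 4169 mean [ 529.4 -159.3   19.5] rect [ 542.5 -170.8] [368.6 179.7] 0.1
mod+gear38-46 920 mean [ 556.8 -150.2   41.8] rect [ 491.8 -170.7] [303.5  86.2] 19.2
carrier top 579 mean [ 508.6 -153.2   48.1] rect [ 508.8 -154.2] [64.3 61.1] 10.3
stub 153 mean [ 509.4 -153.4   59.7] rect [ 508.3 -153.4] [48.3 55.7] 82.8
module 613 mean [ 605.1 -137.1   41.4] rect [ 605.5 -137.3] [59.8 70. ] 9.9
restbase 2108 mean [490.8 193.4   5.9] rect [493.3 193.1] [158.5 267.8] 90.0
pliers 781 mean [479.9 200.5  55.3] rect [497.3 199.5] [ 86.  185.7] 82.2
```

View pics/crop1.png

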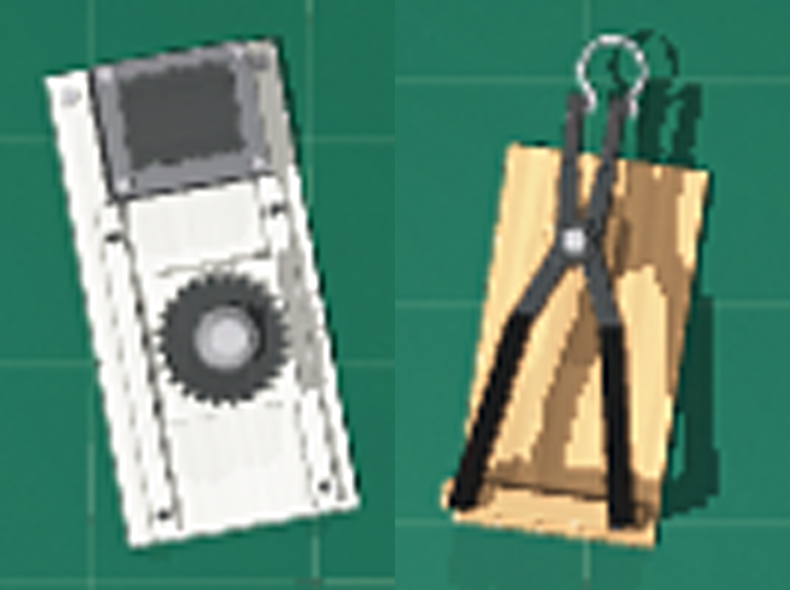

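The crop confirms the choice. The aluminium carrier with its gear sits between the white rails, about 36 mm short of the module. On the right, the pliers have their pivot at crop (573,240), the ring at (612,68) pointing up, and the handle ends at (462,500) and (622,520). Now I'll move towards a spot behind the carrier.

Emit:
{"method": "send_rows", "body": {"steps": [[[3.0, 2.6, 0, 0, 0], [3.0, 2.6, 0, 0, 0], [3.0, 2.6, 0, 0, 0], [3.0, 2.6, 0, 0, 0], [3.0, 2.6, 0, 0, 0], [3.0, 2.6, 0, 0, 0], [3.0, 2.6, 0, 0, 0], [3.0, 2.6, 0, 0, 0], [3.0, 2.6, 0, 0, 0], [3.0, 2.6, 0, 0, 0]]]}}

```text
clock: 0.93
position: [386.3, 266.1, 225.1]
ee_rot: [0.993, -0.122, -0.001, 0.005]
contact_force: [0.7, -0.2, -0.2]
gripper_width: -0.3
```

```bash
cat >> h.py <<'E'
from scipy.spatial.transform import Rotation as Ro
def to(p,yaw=None):
    "tool-frame cm shift (and turn) to reach TCP p, tool x at world yaw (deg)"
    s=arm.read_state(); R=Ro.from_quat(s["ee_rot"]).as_matrix(); y=np.degrees(np.arctan2(R[1,0],R[0,0]))
    d=R.T@(np.array(p,float)-s["position"])/10
    print("t",round(s["clock"],2),"pos",s["position"].round(1),"yaw",round(y,2),"tilt",np.degrees(R[:2,2]).round(2),"F",s["contact_force"].round(1),"T",s["wrist_torque"].round(2),"w",round(s["gripper_width"],1))
    print("shift cm",d.round(2),"turn",None if yaw is None else round(np.radians(y-yaw),3))
E
python3 - <<'E'
from h import *
to([451.8,-164.1,230],9.9)
f=np.load("pics/top0.npz")["D"]
P=cloud("top",f)
print("pivot",px("top",175.2,195.7,60))
from m import rect
m=rect(P,3.8,8.5,(385,580,120,260),"restbase")
E
```

```text
t 0.93 pos [386.3 266.1 225.1] yaw -14.01 tilt [-0.22 -0.55] F [ 0.7 -0.2 -0.2] T [ 0.14 -0.08 -0.08] w -0.3
shift cm [16.76 40.15 -0.1 ] turn -0.417
pivot [524.49919216 195.07359689  60.        ]
restbase 1177 mean [485.3 192.8   6. ] rect [482.5 190.1] [138.9 194.5] 89.2
```

Emit:
{"method": "send_rows", "body": {"steps": [[[1.5, 3.6, 0, 0, 0], [1.5, 3.6, 0, 0, 0], [1.5, 3.6, 0, 0, 0], [1.5, 3.6, 0, 0, 0], [1.5, 3.6, 0, 0, 0], [1.5, 3.6, 0, 0, 0], [1.5, 3.6, 0, 0, 0], [1.5, 3.6, 0, 0, 0], [1.5, 3.6, 0, 0, 0], [1.5, 3.6, 0, 0, 0]]]}}

```text
clock: 1.77
position: [443.5, -138.8, 227.5]
ee_rot: [0.993, -0.121, -0.002, 0.005]
contact_force: [0.8, 1.0, -0.2]
gripper_width: 0.3
```

Emit:
{"method": "send_rows", "body": {"steps": [[[0, 0, 0, -0.1, 0], [0, 0, 0, -0.1, 0], [0, 0, 0, -0.1, 0], [0, 0, 0, -0.11, 0], [0, 0, 0, 0, 0]]]}}

```text
clock: 2.18
position: [441.3, -148.7, 224.9]
ee_rot: [0.996, 0.084, -0.006, 0.005]
contact_force: [0.2, 0.9, 0.4]
gripper_width: -0.3
```

```bash
python3 -c "
from h import *
to([451.8,-164.1,24],9.9)"
```

```text
t 2.18 pos [ 441.3 -148.7  224.9] yaw 9.58 tilt [-0.62 -0.57] F [0.2 0.9 0.4] T [ 0.05 -0.06 -0.01] w -0.3
shift cm [ 1.03  1.53 20.09] turn -0.006
```

Emit:
{"method": "send_rows", "body": {"steps": [[[0.35, 0.5, 2.5, 0, 0], [0.35, 0.5, 2.5, 0, 0], [0.35, 0.5, 2.5, 0, 0], [0, 0, 3, 0, 0], [0, 0, 3, 0, 0], [0, 0, 3, 0, 0], [0, 0, 2, 0, 0], [0, 0, 0.5, 0, 0], [0, 0, 0, 0, 0]]]}}

```text
clock: 2.93
position: [455.7, -163.9, 29.5]
ee_rot: [0.997, 0.072, -0.002, 0.005]
contact_force: [-0.9, 0.1, -0.2]
gripper_width: 0.4
```

```bash
python3 - <<'E'
from h import *
to([451.8,-164.1,22],9.9)
im,D=optics.get_image("scene")
cv2.imwrite("pics/s1.png",cv2.resize(im[190:310,130:290],None,fx=5,fy=5,interpolation=cv2.INTER_CUBIC))
E
```

```text
t 2.93 pos [ 455.7 -163.9   29.5] yaw 8.21 tilt [-0.19 -0.62] F [-0.9  0.1 -0.2] T [ 0.03  0.01 -0.01] w 0.4
shift cm [-0.38 -0.04  0.75] turn -0.029
```

View pics/s1.png

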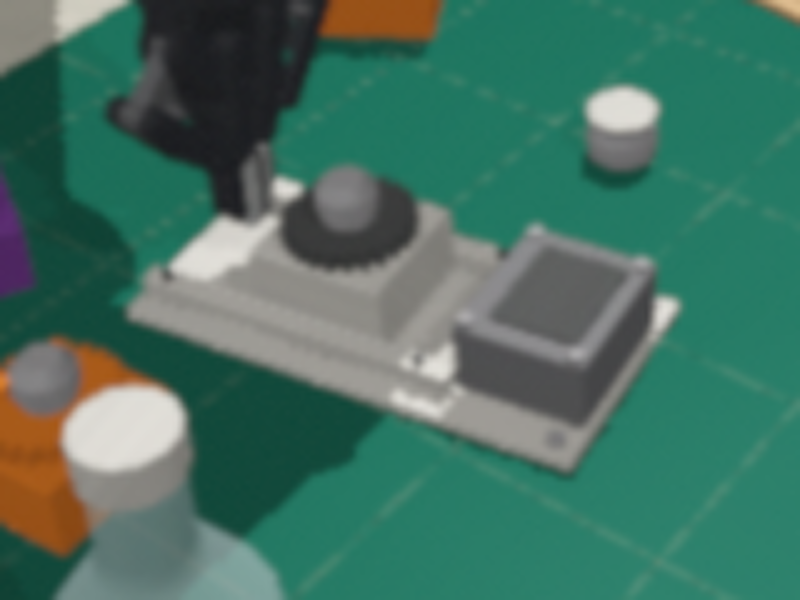

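The fingers are shut at (240,190) in the crop, inside the channel behind the carrier and clear of its gear. I'll lower slightly and push.

Emit:
{"method": "send_rows", "body": {"steps": [[[0, 0, 0.6, -0.03, 0], [0.5, 0, 0, 0, 0], [0.5, 0, 0, 0, 0], [0.5, 0, 0, 0, 0], [0.5, 0, 0, 0, 0], [0.5, 0, 0, 0, 0], [0.5, 0, 0, 0, 0], [0.5, 0, 0, 0, 0]]]}}

```text
clock: 3.65
position: [488.1, -157.6, 28.2]
ee_rot: [0.997, 0.083, -0.006, 0.005]
contact_force: [-3.5, -0.1, -1.3]
gripper_width: -0.1
```

```bash
python3 -c "
from h import *
to([605.5-105*.985,-137.3-105*.172,22],9.9)"
```

```text
t 3.65 pos [ 488.1 -157.6   28.2] yaw 9.53 tilt [-0.61 -0.58] F [-3.5 -0.1 -1.3] T [-0.19  1.09  0.03] w -0.1
shift cm [1.43 0.   0.6 ] turn -0.007
```

Emit:
{"method": "send_rows", "body": {"steps": [[[0.4, 0, 0.1, 0, 0], [0.4, 0, 0, 0, 0], [0.3, 0, 0, 0, 0], [0.2, 0, 0, 0, 0], [0.2, 0, 0, 0, 0]]]}}

```text
clock: 4.07
position: [495.7, -156.2, 27.4]
ee_rot: [0.996, 0.082, -0.017, 0.004]
contact_force: [-7.8, -1.7, 4.7]
gripper_width: 0.2
```

Emit:
{"method": "send_rows", "body": {"steps": [[[0.2, 0, 0, 0, 0], [0.2, 0, 0, 0, 0]]]}}

```text
clock: 4.23
position: [496.1, -156.1, 27.5]
ee_rot: [0.996, 0.082, -0.022, 0.004]
contact_force: [-7.4, -1.4, 3.7]
gripper_width: 0.2
```

```bash
python3 -c "
from h import *
to([605.5-105*.985,-137.3-105*.172,22],9.9)"
```

```text
t 4.23 pos [ 496.1 -156.1   27.5] yaw 9.4 tilt [-2.44 -0.69] F [-7.4 -1.4  3.7] T [-0.36  2.07  0.04] w 0.2
shift cm [0.62 0.02 0.52] turn -0.009
```

```bash
cat > gap.py <<'E'
from h import *
im,D=optics.get_image("top"); P=cloud("top",D)
e=np.array([np.cos(np.radians(9.9)),np.sin(np.radians(9.9))]); n=np.array([-e[1],e[0]])
Q=P[...,:2]-[605.5,-137.3]; X=Q@e+75; Y=Q@n; Z=P[...,2]
m=(abs(Y)<25)&(X>-110)&(X<120)
for lo in range(-20,60,2):
    k=m&(X>=lo)&(X<lo+2); print((lo,int(k.sum()),np.percentile(Z[k],[10,50,90]).round(0).astype(int).tolist()),end=" ")
g=(Z>50)&(X>-60)&(X<40)&(abs(Y)<35)&(Z<75)
print("\nstub box",X[g].min(),X[g].max(),Y[g].min(),Y[g].max())
cv2.imwrite("pics/gap.png",cv2.resize(im[145:225,275:342],None,fx=7,fy=7,interpolation=cv2.INTER_CUBIC))
to([496,-156,27])
E
python3 gap.py
```

```text
(-20, 27, [385, 386, 389]) (-18, 31, [385, 387, 388]) (-16, 29, [386, 387, 389]) (-14, 28, [385, 386, 388]) (-12, 28, [385, 387, 389]) (-10, 27, [384, 387, 389]) (-8, 27, [383, 387, 388]) (-6, 31, [384, 385, 388]) (-4, 26, [383, 385, 388]) (-2, 29, [382, 385, 387]) (0, 28, [381, 385, 386]) (2, 29, [381, 383, 385]) (4, 26, [380, 382, 385]) (6, 29, [377, 380, 383]) (8, 28, [375, 380, 383]) (10, 27, [376, 378, 381]) (12, 27, [375, 377, 380]) (14, 24, [374, 376, 378]) (16, 25, [354, 376, 378]) (18, 18, [335, 375, 377]) (20, 5, [373, 374, 377]) Traceback (most recent call last):
  File "gap.py", line 7, in <module>
    k=m&(X>=lo)&(X<lo+2); print((lo,int(k.sum()),np.percentile(Z[k],[10,50,90]).round(0).astype(int).tolist()),end=" ")
                                                 ~~~~~~~~~~~~~^^^^^^^^^^^^^^^^^
    return _quantile_unchecked(
        a, q, axis, out, overwrite_input, method, keepdims, weights)
    return _ureduce(a,
                    func=_quantile_ureduce_func,
    ...<5 lines>...
                    overwrite_input=overwrite_input,
                    method=method)
    r = func(a, **kwargs)
    result = _quantile(arr,
                       quantiles=q,
    ...<2 lines>...
                       out=out,
                       weights=wgt)
    slices_having_nans = np.isnan(arr[-1, ...])
                                  ~~~^^^^^^^^^
IndexError: index -1 is out of bounds for axis 0 with size 0
```

```bash
cat > gap.py <<'E'
from h import *
im,D=optics.get_image("scene"); P=cloud("scene",D)
e=np.array([np.cos(np.radians(9.9)),np.sin(np.radians(9.9))]); n=np.array([-e[1],e[0]])
Q=P[...,:2]-[605.5,-137.3]; X=Q@e+75; Y=Q@n; Z=P[...,2]
def rng(k,s): print(s,k.sum(),"X",np.percentile(X[k],[0,5,50,95,100]).round(1),"Y",np.percentile(Y[k],[0,5,50,95,100]).round(1),"Z",np.percentile(Z[k],[5,95]).round(1))
B=(abs(Y)<40)&(X>-70)&(X<120)
rng(B&(abs(Z-40)<2)&(X<44)&(Y<28)&(X>-30),"carrier top"); rng(B&(Z>52)&(Z<75)&(X>-15)&(X<40),"stub"); rng(B&(abs(Z-42)<2)&(X>46),"module top")
rng(B&(Z>20)&(Z<36)&(Y<-26)&(Y>-33)&(X<46),"carrier side")
cv2.imwrite("pics/gap.png",cv2.resize(im[190:310,130:290],None,fx=5,fy=5,interpolation=cv2.INTER_CUBIC))
to([496,-156,27])
E
python3 gap.py
```

```text
carrier top 175 X [-29.9 -23.   27.8  40.3  41.4] Y [-31.8 -29.8 -21.8  23.4  27.7] Z [38.4 41.4]
stub 123 X [-4.2  1.4 12.7 21.1 22.2] Y [-13.1 -12.2  -5.8   5.6  11.3] Z [55.4 68.9]
module top 525 X [ 47.6  51.4  77.7 102.9 107.1] Y [-36.1 -31.   -3.   28.8  32.9] Z [40.2 43.4]
carrier side 152 X [-23.  -18.7  11.2  38.6  41.3] Y [-31.  -30.5 -29.1 -27.8 -26.2] Z [20.7 35.5]
t 4.33 pos [ 496.4 -156.1   27.5] yaw 9.4 tilt [-2.4  -0.69] F [-7.2 -0.3  4. ] T [-0.35  2.01 -0.  ] w -0.2
shift cm [-0.04 -0.02  0.05] turn None
```

View pics/gap.png

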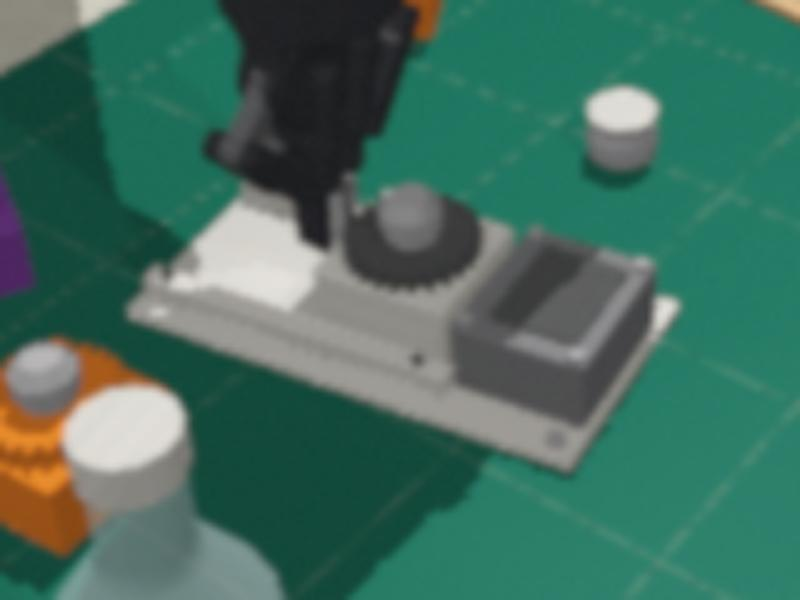

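The crop shows the carrier front edge at about (455,300), not yet touching the module. It is roughly 6 mm short, which agrees with the TCP reckoning. I'll keep pushing with larger rows.

Emit:
{"method": "send_rows", "body": {"steps": [[[0.4, 0, 0, 0, 0], [0.4, 0, 0, 0, 0], [0.4, 0, 0, 0, 0]]]}}

```text
clock: 4.58
position: [500.6, -155.3, 27.6]
ee_rot: [0.996, 0.081, -0.031, 0.004]
contact_force: [-8.6, -1.3, 5.7]
gripper_width: -0.2
```

Emit:
{"method": "send_rows", "body": {"steps": [[[0.4, 0, 0, 0, 0], [0.4, 0, 0, 0, 0]]]}}

```text
clock: 4.75
position: [501.3, -155.2, 27.8]
ee_rot: [0.996, 0.08, -0.04, 0.004]
contact_force: [-13.6, -2.9, 10.6]
gripper_width: -0.3
```

```bash
python3 gap.py
```

```text
carrier top 158 X [-29.9 -22.1  25.2  42.9  44. ] Y [-30.9 -29.4 -21.4  24.4  28. ] Z [38.3 41.7]
stub 144 X [-15.  -14.5  15.9  25.9  27.1] Y [-27.1 -12.6  -5.    7.8  26.2] Z [55.4 73.4]
module top 528 X [ 47.3  51.3  78.3 102.7 106.8] Y [-36.2 -30.9  -3.3  28.9  33.2] Z [40.1 43.4]
carrier side 140 X [-18.  -14.1  14.1  40.3  42.6] Y [-30.8 -30.4 -29.1 -27.7 -26.8] Z [20.9 35. ]
t 4.8 pos [ 501.3 -155.2   27.8] yaw 9.23 tilt [-4.58 -0.81] F [-11.6  -1.4  10.6] T [-0.61  3.53 -0.05] w 0.0
shift cm [-0.53 -0.01  0.12] turn None
```

Emit:
{"method": "send_rows", "body": {"steps": [[[0.6, 0, 0, 0, 0], [0.6, 0, 0, 0, 0]]]}}

```text
clock: 4.97
position: [501.1, -155.2, 28.0]
ee_rot: [0.995, 0.079, -0.055, 0.003]
contact_force: [-15.7, -2.8, 14.2]
gripper_width: 0.1
```

Emit:
{"method": "send_rows", "body": {"steps": [[[-0.5, 0, 0, 0, 0], [-1.0, 0, 0, 0, 0], [-1.0, 0, 0, 0, 0], [0, 0, 0, 0, 0]]]}}

```text
clock: 5.3
position: [482.5, -159.5, 33.1]
ee_rot: [0.996, 0.08, -0.047, 0.005]
contact_force: [-0.7, -0.3, -0.2]
gripper_width: -0.2
```

```bash
python3 gap.py
```

```text
carrier top 141 X [-17.7 -15.5  29.4  43.1  44. ] Y [-31.  -29.4 -22.9  22.   27.8] Z [38.4 41.3]
stub 121 X [ 0.5  7.1 17.9 26.7 27.4] Y [-13.8 -12.7  -5.4   5.7  10. ] Z [56.2 69. ]
module top 520 X [ 46.2  50.8  77.  102.2 105.9] Y [-37.  -31.5  -3.8  27.6  33.1] Z [40.2 43.5]
carrier side 139 X [-16.5 -13.6  13.2  40.1  42.5] Y [-31.7 -30.5 -29.2 -27.5 -27.1] Z [20.8 35.1]
t 5.35 pos [ 483.6 -159.5   33.2] yaw 9.26 tilt [-5.25 -1.01] F [ 0.1 -0.4 -0.2] T [-0.04 -0.23 -0.01] w -0.3
shift cm [ 1.33 -0.15  0.5 ] turn None
```

The carrier held still under a 16 N push, and the image agrees that it is flush. Pushing has left the tool tilted by about 5°. I can undo that by pressing lightly back against the far side of the fixed module. Raise first.

Emit:
{"method": "send_rows", "body": {"steps": [[[-0.3, 0, -2, 0, 0], [0, 0, -3, 0, 0], [0, 0, -3, 0, 0], [0, 0, -1.5, 0, 0], [0, 0, 0, 0, 0]]]}}

```text
clock: 5.77
position: [494.1, -157.9, 132.4]
ee_rot: [0.996, 0.082, -0.042, 0.006]
contact_force: [0.2, -0.1, -0.4]
gripper_width: -0.3
```

```bash
python3 -c "
from h import *
to([662,-127.5,125],9.9)"
```

```text
t 5.77 pos [ 494.1 -157.9  132.4] yaw 9.39 tilt [-4.79 -1.09] F [ 0.2 -0.1 -0.4] T [ 0.01 -0.25 -0.02] w -0.3
shift cm [17.06 -0.26 -0.72] turn -0.009
```

Emit:
{"method": "send_rows", "body": {"steps": [[[3.4, 0, -0.15, 0, 0], [3.4, 0, -0.15, 0, 0], [3.4, 0, -0.15, 0, 0], [3.4, 0, -0.15, 0, 0], [3.4, 0, -0.15, 0, 0], [1, 0, 0, 0, 0]]]}}

```text
clock: 6.27
position: [678.4, -126.7, 123.9]
ee_rot: [0.996, 0.081, -0.038, 0.006]
contact_force: [0.9, -0.7, -0.2]
gripper_width: -0.4
```

```bash
python3 -c "
from h import *
to([662,-127.5,28],9.9)"
```

```text
t 6.27 pos [ 678.4 -126.7  123.9] yaw 9.34 tilt [-4.28 -0.99] F [ 0.9 -0.7 -0.2] T [-0.05 -0.15  0.01] w -0.4
shift cm [-0.9  -0.23  9.69] turn -0.01
```

Emit:
{"method": "send_rows", "body": {"steps": [[[0, 0, 3, 0, 0], [0, 0, 3, 0, 0], [0, 0, 2.5, 0, 0], [0, 0, 1, 0, 0], [0, 0, 0, 0, 0], [-0.6, 0, 0, 0, 0], [-0.6, 0, 0, 0, 0], [-0.6, 0, 0, 0, 0], [-0.6, 0, 0, 0, 0]]]}}

```text
clock: 7.02
position: [656.2, -130.4, 23.9]
ee_rot: [0.996, 0.084, -0.032, 0.007]
contact_force: [0.4, 0.3, 0.7]
gripper_width: 0.5
```

```bash
python3 -c "
from h import *
to([648,-127.5,28],9.9)"
```

```text
t 7.02 pos [ 656.2 -130.4   23.9] yaw 9.6 tilt [-3.59 -1.08] F [0.4 0.3 0.7] T [ 0.04 -0.13 -0.01] w 0.5
shift cm [-0.79 -0.42 -0.37] turn -0.005
```

Emit:
{"method": "send_rows", "body": {"steps": [[[-0.5, 0, -0.1, 0, 0], [-0.5, 0, 0, 0, 0], [-0.5, 0, 0, 0, 0], [-0.5, 0, 0, 0, 0], [-0.5, 0, 0, 0, 0]]]}}

```text
clock: 7.43
position: [646.0, -132.6, 33.1]
ee_rot: [0.996, 0.085, -0.008, 0.007]
contact_force: [8.9, 2.0, -7.0]
gripper_width: 0.0
```

```bash
python3 -c "
from h import *
to([648,-127.5,28],9.9)"
```

```text
t 7.43 pos [ 646.  -132.6   33.1] yaw 9.72 tilt [-0.88 -0.91] F [ 8.9  2.  -7. ] T [ 0.55 -2.81 -0.  ] w 0.0
shift cm [ 0.29 -0.47  0.5 ] turn -0.003
```

Emit:
{"method": "send_rows", "body": {"steps": [[[-0.5, 0, 0, 0, 0], [0.8, 0, 0, 0, 0], [0.8, 0, 0, 0, 0], [0.3, 0, -3, 0, 0], [0, 0, -4, 0, 0.5], [0, 0, -4, 0.1, 1], [0, 0, 0, 0.1, 1], [0, 0, 0, 0.1, 1], [0, 0, 0, 0, 1]]]}}

```text
clock: 8.18
position: [666.6, -128.1, 152.9]
ee_rot: [0.997, -0.071, -0.002, 0.009]
contact_force: [0.7, 0.1, -0.1]
gripper_width: 60.6
```

```bash
python3 -c "
from h import *
to([462,204,130],-7.8)"
```

```text
t 8.18 pos [ 666.6 -128.1  152.9] yaw -8.15 tilt [-0.3  -0.99] F [ 0.7  0.1 -0.1] T [ 0.05 -0.06  0.03] w 60.6
shift cm [-24.96 -30.01   1.83] turn -0.006
```

Emit:
{"method": "send_rows", "body": {"steps": [[[-2.5, -3, 0, 0, 1], [-2.5, -3, 0, 0, 1], [-2.5, -3, 0, 0, 1], [-2.5, -3, 0, 0, 1], [-2.5, -3, 0, 0, 1], [-2.5, -3, 0, 0, 1], [-2.5, -3, 0, 0, 1], [-2.5, -3, 0, 0, 1], [-2, -2.5, 0, 0, 1], [0, 0, 0, 0, 1]]]}}

```text
clock: 9.02
position: [475.9, 170.6, 145.7]
ee_rot: [0.998, -0.061, -0.007, 0.013]
contact_force: [-0.4, -0.9, -0.3]
gripper_width: 85.3
```

```bash
python3 - <<'E'
from h import *
to([462,204,90],-7.8)
im,D=optics.get_image("scene"); P=cloud("scene",D)
a=im[140:200,235:325]
cv2.imwrite("pics/s2.png",cv2.resize(a,None,fx=8,fy=8,interpolation=cv2.INTER_CUBIC))
# predicted pixels in crop, for pivot(525.5,195.4) yaw -7.8
e=np.array([np.cos(np.radians(-7.8)),np.sin(np.radians(-7.8))]);n=np.array([-e[1],e[0]])
for x,y,z,s in[(0,0,60,"pivot"),(-122,34,60,"endL"),(-122,-34,60,"endR"),(-65,25,60,"hL"),(-65,-25,60,"hR"),(66,0,22,"ring")]:
    w=np.array([525.5,195.4])+x*e+y*n; print(s,((proj("scene",[*w,z])-[235,140])*8).round())
E
```

```text
t 9.02 pos [475.9 170.6 145.7] yaw -7.03 tilt [-0.88 -1.41] F [-0.4 -0.9 -0.3] T [-0.05  0.01  0.01] w 85.3
shift cm [-1.72 -3.29  5.51] turn 0.013
pivot [444. 196.]
endL [242.  55.]
endR [114. 118.]
hL [345. 112.]
hR [251. 161.]
ring [595. 361.]
```

View pics/s2.png

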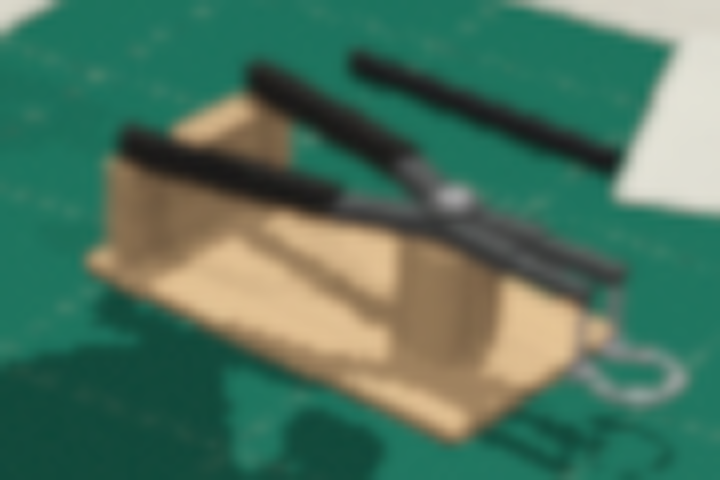

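The pliers sit level on the rest: pivot at crop (455,195), handle ends at (262,72) and (130,138), ring at (635,375). That is within about 3 mm of my top-view estimate. Descend over the handles.

Emit:
{"method": "send_rows", "body": {"steps": [[[-0.6, -1.2, 1, 0.01, 1], [-0.6, -1.2, 1, 0, 1], [-0.5, -1, 1, 0, 1], [0, 0, 1, 0, 1], [0, 0, 0, 0, 1]]]}}

```text
clock: 9.48
position: [463.7, 205.0, 102.3]
ee_rot: [0.998, -0.064, -0.007, 0.014]
contact_force: [0.2, 0.9, -0.3]
gripper_width: 85.6
```

```bash
python3 -c "
from h import *
to([462,204,30],-7.8)"
```

```text
t 9.48 pos [463.7 205.  102.3] yaw -7.34 tilt [-0.96 -1.57] F [ 0.2  0.9 -0.3] T [ 0.07  0.   -0.01] w 85.6
shift cm [-0.06 -0.09  7.23] turn 0.008
```

Emit:
{"method": "send_rows", "body": {"steps": [[[0, 0, 2, 0, 1], [0, 0, 2, 0, 1], [0, 0, 1.5, 0, 1], [0, 0, 1, 0, 1], [0, 0, 0.3, 0, 1], [0, 0, 0, 0, 1]]]}}

```text
clock: 9.98
position: [465.0, 201.7, 30.4]
ee_rot: [0.998, -0.064, -0.008, 0.016]
contact_force: [0.3, -1.0, 1.0]
gripper_width: 85.2
```

```bash
python3 -c "
from h import *
to([462,204,30],-7.8)"
```

```text
t 9.98 pos [465.  201.7  30.4] yaw -7.32 tilt [-1.02 -1.73] F [ 0.3 -1.   1. ] T [ 0.06 -0.05  0.03] w 85.2
shift cm [-0.33 -0.19  0.03] turn 0.008
```

Emit:
{"method": "send_rows", "body": {"steps": [[[-0.2, -0.2, 0, 0.01, 1], [0, 0, 0, 0, 0.6], [0, 0, 0, 0, 0.4], [0, 0, 0, 0, 0.2], [0, 0, 0, 0, 0], [0, 0, 0, 0, 0], [0, 0, 0, 0, 0], [0, 0, 0, 0, 0], [0, 0, 0, 0, 0]]]}}

```text
clock: 10.73
position: [464.7, 203.8, 38.8]
ee_rot: [0.998, -0.067, -0.006, 0.015]
contact_force: [-0.1, 0.8, -1.6]
gripper_width: 33.4
```

```bash
python3 - <<'E'
from h import *
to([462,204,30],-7.8)
im,D=optics.get_image("scene")
cv2.imwrite("pics/s3.png",cv2.resize(im[140:200,235:325],None,fx=8,fy=8,interpolation=cv2.INTER_CUBIC))
E
```

```text
t 10.73 pos [464.7 203.8  38.8] yaw -7.72 tilt [-0.78 -1.71] F [-0.1  0.8 -1.6] T [0.09 0.07 0.04] w 33.4
shift cm [-0.26 -0.01  0.88] turn 0.001
```

View pics/s3.png

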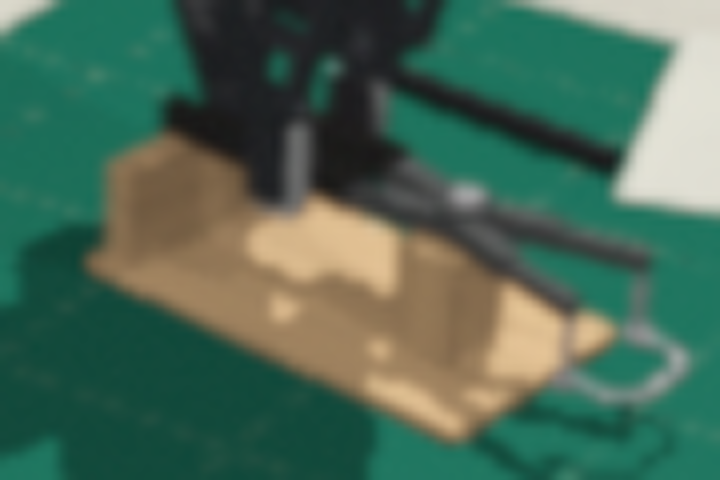

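The handles are squeezed to the stop (33.4 mm) and the ring is wide open, with its pins at (568,375) and (635,330) in the crop. Lift.

Emit:
{"method": "send_rows", "body": {"steps": [[[0, 0, -0.5, 0, 0], [0, 0, -1, 0, 0], [0, 0, -1.5, 0, 0], [0, 0, -1.5, 0, 0], [0, 0, -1.5, 0, 0], [0, 0, -1.5, 0, 0], [0, 0, -1, 0, 0], [0, 0, 0, 0, 0]]]}}

```text
clock: 11.45
position: [464.3, 205.4, 125.6]
ee_rot: [0.997, -0.068, -0.009, 0.018]
contact_force: [-0.4, 1.1, -1.9]
gripper_width: 33.3
```

```bash
cat > pl.py <<'E'
from h import *
import sys
im,D=optics.get_image("top"); P=cloud("top",D)
s=arm.read_state(); R=Ro.from_quat(s["ee_rot"]).as_matrix(); to(s["position"])
e=R[:2,0]/np.linalg.norm(R[:2,0]); n=np.array([-e[1],e[0]])
Q=P[...,:2]-s["position"][:2]; X=Q@e; Y=Q@n; Z=P[...,2]; z0=s["position"][2]
# jaw arms visible ahead of the gripper: height profile
for lo in range(45,135,6):
    k=(X>=lo)&(X<lo+6)&(abs(Y)<30)&(Z>z0-25)&(Z<z0+45)
    if k.sum()>2: print(lo+3,k.sum(),"Y",Y[k].mean().round(1),Y[k].min().round(1),Y[k].max().round(1),"Z-z0",np.percentile(Z[k],[10,50,90]).round(1)-round(z0,1))
u,v=proj("top",[*(s["position"][:2]+e*120),z0]); u,v=int(u),int(v); print("crop origin",u-33,v-25)
cv2.imwrite("pics/%s.png"%sys.argv[1],cv2.resize(im[v-25:v+25,u-33:u+33],None,fx=12,fy=12,interpolation=cv2.INTER_CUBIC))
np.savez("pics/%s.npz"%sys.argv[1],im=im,D=D)
E
python3 pl.py t1
```

```text
t 11.5 pos [463.8 205.1 124.7] yaw -7.81 tilt [-1.24 -2.03] F [-0.8 -0.6 -1.5] T [ 0.07  0.04 -0.01] w 33.0
shift cm [0. 0. 0.] turn None
48 23 Y 0.4 -12.5 13.1 Z-z0 [17.6 21.1 22.8]
54 26 Y 0.5 -10.8 12.8 Z-z0 [16.  19.5 22.2]
60 23 Y 0.5 -8.5 10.7 Z-z0 [18.2 21.  25.3]
66 24 Y 0.9 -9.4 11.5 Z-z0 [20.7 23.8 26.6]
72 27 Y 0.6 -10.4 12.7 Z-z0 [19.5 22.6 25.6]
78 24 Y -0.2 -11.9 13.6 Z-z0 [16.8 20.  22.6]
84 21 Y 1.7 -14.4 16.8 Z-z0 [17.4 19.3 21.6]
90 23 Y 1.2 -15.3 17.5 Z-z0 [12.4 19.1 20.5]
96 22 Y 1.3 -16.4 19.1 Z-z0 [13.  17.7 20.9]
102 20 Y 1.2 -16.6 20.0 Z-z0 [14.  17.8 19.5]
108 16 Y 0.6 -19.3 20.9 Z-z0 [15.7 17.9 19.5]
114 17 Y 0.4 -19.4 22.3 Z-z0 [15.2 17.  20.9]
120 20 Y -1.2 -20.9 23.0 Z-z0 [-14.4  15.3  19. ]
126 24 Y 2.4 -22.4 25.9 Z-z0 [-15.   10.9  17.1]
132 8 Y 1.7 -19.4 22.0 Z-z0 [-15.9 -13.9 -11.2]
crop origin 140 145
```

View pics/t1.png

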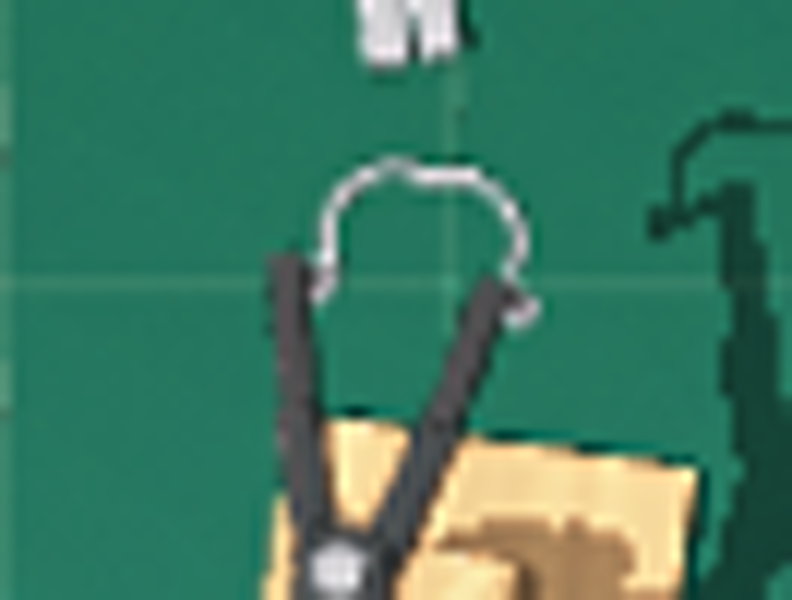

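```bash
python3 - <<'E'
from h import *
D=np.load("pics/top0.npz")["D"]; P=cloud("top",D)
def prof(P,h,yaw,zlo,zhi):
    e=np.array([np.cos(np.radians(yaw)),np.sin(np.radians(yaw))]);n=np.array([-e[1],e[0]])
    Q=P[...,:2]-h; X=Q@e;Y=Q@n;Z=P[...,2]
    r=[]
    for lo in range(45,130,6):
        k=(X>=lo)&(X<lo+6)&(abs(Y)<30)&(Z>zlo)&(Z<zhi); r.append(np.median(Z[k]).round(1) if k.sum()>2 else 0)
    return np.array(r)
a=prof(P,[461,204.3],-7.8,46,75); b=prof(cloud("top",np.load("pics/t1.npz")["D"]),[463.8,205.1],-7.8,124.7+8,124.7+45)
print(a);print(b);print(b-a)
# ring
P1=cloud("top",np.load("pics/t1.npz")["D"]); im=np.load("pics/t1.npz")["im"]
for u,v in[(318,280),(322,235),(345,190),(395,165),(465,175),(500,200),(518,240),(522,305)]:
    U,V=140+u/12,145+v/12; w=P1[int(V),int(U)]; print((u,v),w.round(1),px("top",U-.5,V-.5,108).round(1))
E
```

```text
[54.5 55.6 57.7 58.3 56.5 56.9 55.1 56.9 54.9 52.5 54.  55.  52.5 53.1
 53.3]
[145.8 144.2 145.7 148.5 147.3 144.7 144.  143.8 142.4 142.5 142.6 141.7
 141.2 140.    0. ]
[ 91.3  88.6  88.   90.2  90.8  87.8  88.9  86.9  87.5  90.   88.6  86.7
  88.7  86.9 -53.3]
(318, 280) [589.3 208.  118.9] [590.8 210.  108. ]
(322, 235) [612.  231.3  -5.2] [600.  209.3 108. ]
(345, 190) [609.8 205.  109.9] [609.2 204.7 108. ]
(395, 165) [614.6 195.1 110.8] [614.3 194.6 108. ]
(465, 175) [612.3 180.7 109.5] [612.2 180.3 108. ]
(500, 200) [607.8 174.  105.3] [607.1 173.2 108. ]
(518, 240) [597.4 168.1 111.5] [599.  169.4 108. ]
(522, 305) [585.  167.7 113.2] [585.7 168.5 108. ]
```

The ring is held and spread. It spans crop (322,235) to (518,240), with its front at (395–465,170), and the pivot is at (337,568). The ring centre is near world (597.6,190.5) at z≈108. Next I'll carry it across to above the stub.

Emit:
{"method": "send_rows", "body": {"steps": [[[0, 1, 0, 0, 0], [0, 2, 0, 0, 0], [0, 3, 0, 0, 0], [-0.1, 3, 0, 0, 0], [-0.1, 3, 0, 0, 0], [-0.1, 3, 0, 0, 0], [-0.1, 3, 0, 0, 0], [-0.1, 3, 0, 0, 0], [-0.1, 3, 0, 0, 0], [0, 3, 0, 0, 0]]]}}

```text
clock: 12.33
position: [411.3, -74.3, 126.9]
ee_rot: [0.998, -0.064, -0.019, 0.022]
contact_force: [0.4, -0.2, -1.9]
gripper_width: 33.3
```

```bash
python3 -c "
from h import *
to([410.6,-133.4,120],-7.8)"
```

```text
t 12.33 pos [411.3 -74.3 126.9] yaw -7.38 tilt [-2.31 -2.42] F [ 0.4 -0.2 -1.9] T [ 0.15 -0.1   0.02] w 33.3
shift cm [0.71 5.83 0.94] turn 0.007
```

Emit:
{"method": "send_rows", "body": {"steps": [[[0.2, 1.8, 0, 0, 0], [0.2, 1.8, 0, 0, 0], [0.2, 1.2, 0, 0, 0], [0.1, 0.6, 0, 0.01, 0], [0, 0, 0, 0, 0], [0, 0, 0, 0, 0]]]}}

```text
clock: 12.83
position: [400.6, -138.5, 124.1]
ee_rot: [0.997, -0.075, -0.027, 0.023]
contact_force: [0.5, 0.2, -1.5]
gripper_width: 33.2
```

```bash
python3 pl.py t2; python3 - <<'E'
from h import *
f=np.load("pics/t2.npz"); 
im2,D2=optics.get_image("scene"); np.savez("pics/s4.npz",im=im2,D=D2)
u,v=proj("scene",[544,-148,75]).astype(int); print("scene origin",u-25,v-25)
a=cv2.resize(im2[v-25:v+25,u-25:u+25],None,fx=8,fy=8,interpolation=cv2.INTER_CUBIC)
u,v=proj("top",[544,-148,75]).astype(int); print("top origin",u-25,v-25)
b=cv2.resize(f["im"][v-25:v+25,u-25:u+25],None,fx=8,fy=8,interpolation=cv2.INTER_CUBIC)
cv2.imwrite("pics/both2.png",np.hstack([b,a]))
E
```

```text
t 12.88 pos [ 400.5 -138.2  124.1] yaw -8.67 tilt [-3.26 -2.41] F [-0.7 -0.6 -2.2] T [ 0.15 -0.05  0.05] w 33.1
shift cm [0. 0. 0.] turn None
48 5 Y 11.3 8.6 13.8 Z-z0 [17.  18.3 19.2]
54 17 Y 3.3 -8.9 12.1 Z-z0 [15.6 16.9 19.5]
60 24 Y 1.5 -9.1 12.1 Z-z0 [15.9 18.8 21.4]
66 23 Y 1.9 -8.7 11.3 Z-z0 [16.9 20.9 24.4]
72 25 Y 2.3 -9.9 12.3 Z-z0 [16.  19.6 23.3]
78 21 Y 1.3 -10.8 14.2 Z-z0 [12.9 16.4 18.9]
84 22 Y 2.0 -12.5 16.3 Z-z0 [11.9 16.2 18.1]
90 21 Y 1.0 -14.5 17.3 Z-z0 [15.  17.2 19.8]
96 19 Y 2.1 -15.9 19.1 Z-z0 [ 9.7 15.5 16.8]
102 19 Y 0.9 -16.9 20.9 Z-z0 [10.2 12.4 15.1]
108 15 Y 2.5 -18.8 21.3 Z-z0 [ 9.3 12.5 15.4]
114 17 Y 3.2 -18.9 22.5 Z-z0 [10.5 12.5 14.1]
120 17 Y 0.7 -20.2 23.9 Z-z0 [-1.2 12.1 13.3]
126 19 Y 0.9 -21.5 25.3 Z-z0 [-18.1   9.9  12.4]
132 5 Y 5.1 -18.1 21.6 Z-z0 [-22.8 -21.1 -17.7]
crop origin 284 171
scene origin 187 201
top origin 286 162
```

View pics/both2.png

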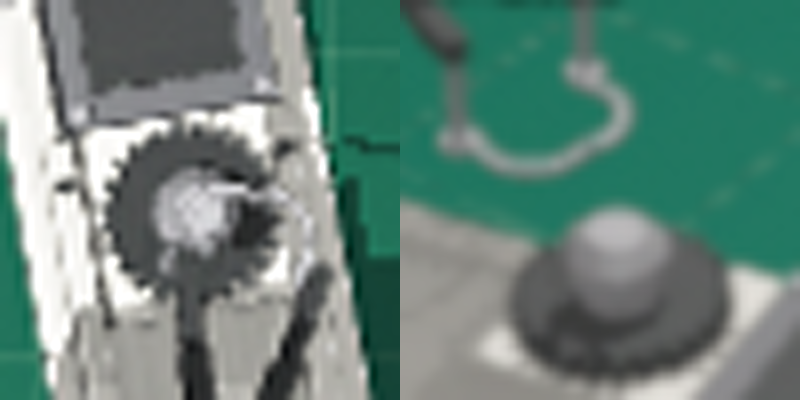

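The top crop (left) shows the stub at (200,210) and the right side of the ring at (305,230). In the scene crop (right) the ring is at (540,120), behind and above the stub at (618,255). I still need an offset, which I'll work out by carrying the ring's pose rigidly in the tool frame.

```bash
cat > clip.py <<'E'
from h import *
q1=[0.997,-0.068,-0.009,0.018]; p1=np.array([464.1,205.3,125.2]); c1=np.array([597.6,190.5,107.5])
L=Ro.from_quat(q1).as_matrix().T@(c1-p1)   # clip in tool frame
stub=np.array([544.4,-148.0])
def clip():
    s=arm.read_state(); R=Ro.from_quat(s["ee_rot"]).as_matrix(); return s["position"]+R@L, R, s
def rep(z):
    c,R,s=clip(); d=np.array([*stub,z])-c
    print("clip",c.round(1),"err world",d.round(1),"tool cm",(R.T@d/10).round(2)); to(s["position"])
E
python3 - <<'E'
from clip import *
print("L",L.round(1)); rep(90); c,R,s=clip()
# scene check: depth of ring wire pixels + stub, scene frame
f=np.load("pics/s4.npz"); P=cloud("scene",f["D"]); o=np.array([187,201])
for n,u,v in[("eyeL",58,138),("eyeR",185,70),("wirefront",228,110),("wirebot",140,168)]:
    U=o+np.array([u,v])/8; w=P[int(U[1])-1:int(U[1])+2,int(U[0])-1:int(U[0])+2].reshape(-1,3); print(n,w[np.argmax(w[:,2])].round(1),px("scene",*(U-.5),c[2]).round(1))
print("pred clip px",((proj("scene",c)+.5-o)*8).round(),"stub tip pred",((proj("scene",[*stub,68])+.5-o)*8).round(),"gear ctr",((proj("scene",[*stub,48])+.5-o)*8).round())
o2=np.array([286,162]);print("top: clip",((proj("top",c)+.5-o2)*8).round(),"stubtip",((proj("top",[*stub,68])+.5-o2)*8).round(),"gear",((proj("top",[*stub,48])+.5-o2)*8).round())
# stub from depth, both cams
Pt=cloud("top",np.load("pics/t2.npz")["D"])
E
```

```text
L [134.5  -4.1  15.5]
clip [ 533.5 -154.6  102. ] err world [ 10.9   6.6 -12. ] tool cm [ 1.04 -0.88  1.11]
t 12.93 pos [ 400.9 -137.9  124.3] yaw -8.61 tilt [-3.22 -2.42] F [-0.5  1.1 -1.3] T [ 0.15 -0.1  -0.01] w 32.9
shift cm [0. 0. 0.] turn None
eyeL [ 522.1 -177.6  108.7] [ 518.4 -172.3  102. ]
eyeR [ 530.3 -135.9  109.6] [ 525.1 -131.9  102. ]
wirefront [ 545.6 -141.9  104.4] [ 545.6 -139.   102. ]
wirebot [ 546.1 -175.4  105.3] [ 543.5 -170.   102. ]
pred clip px [151. 124.] stub tip pred [210. 233.] gear ctr [215. 293.]
top: clip [237. 239.] stubtip [202. 209.] gear [194. 213.]
```

```bash
cat > ring.py <<'E'
from clip import *
from scipy.optimize import least_squares
def ring(cam,D,pr=True):
    P=cloud(cam,D).reshape(-1,3); c,R,s=clip()
    e=R[:,0]; n=np.cross([0,0,1],e); n/=np.linalg.norm(n)
    d=P-c; X,Y,Z=d@e,d@n,d[:,2]
    k=(X>-2)&(X<28)&(abs(Y)<30)&(abs(Z+X*0)<8); Q=np.c_[X,Y,Z][k]
    r=least_squares(lambda a:np.hypot(Q[:,0]-a[0],Q[:,1]-a[1])-17,[0,0],loss="soft_l1")
    w=c+r.x[0]*e+r.x[1]*n
    print(cam,len(Q),"centre offset along/left of model",r.x.round(1),"res",np.median(abs(r.fun)).round(1),"Z-model",np.percentile(Q[:,2],[10,50,90]).round(1),"front X",np.percentile(Q[:,0],[90,100]).round(1),"Y",np.percentile(Q[:,1],[0,100]).round(1),"-> centre",w.round(1),"z",(c[2]+np.median(Q[:,2])).round(1))
    return Q
E
python3 - <<'E'
from ring import *
Q=ring("scene",np.load("pics/s4.npz")["D"]); 
Q2=ring("top",np.load("pics/t2.npz")["D"]); print(Q2.round(1)[:40].tolist())
print(Q.round(1)[:60].tolist())
for cam,n in(("top","t2"),("scene","s4")):
    P=cloud(cam,np.load(f"pics/{n}.npz")["D"]).reshape(-1,3)
    k=(np.hypot(P[:,0]-stub[0],P[:,1]-stub[1])<22)&(P[:,2]>56)&(P[:,2]<72); S=P[k]
    if k.sum(): print(cam,"stub>56",k.sum(),S.mean(0).round(1),S.min(0).round(1),S.max(0).round(1))
E
```

```text
scene 42 centre offset along/left of model [ 1.4 -3.7] res 2.2 Z-model [0.  1.9 3.1] front X [16.7 17.2] Y [-23.8  18.6] -> centre [ 534.4 -158.5  102. ] z 104.0
top 34 centre offset along/left of model [ 0.6 -3.1] res 1.8 Z-model [-0.5  2.2  5.2] front X [15.1 16.5] Y [-24.1  17.8] -> centre [ 533.7 -157.8  102. ] z 104.3
[[13.7, 10.3, 4.2], [14.0, 8.0, 5.3], [15.1, 4.8, -0.9], [15.2, 2.7, 1.6], [15.6, 0.2, 1.1], [15.2, -1.5, 6.8], [16.5, -6.9, 2.4], [10.8, 14.6, 2.4], [11.0, 12.3, 3.8], [13.9, -4.9, 1.5], [13.9, -7.1, 3.8], [14.4, -9.6, 3.0], [14.9, -12.2, 1.7], [14.8, -14.1, 5.3], [8.0, 16.7, 2.9], [8.9, 13.8, -1.8], [13.0, -15.1, 0.4], [13.2, -17.4, 1.9], [5.5, 16.3, 3.1], [10.8, -17.7, 2.1], [10.7, -19.7, 5.2], [2.6, 16.5, 7.5], [8.8, -20.6, 0.9], [0.6, 17.8, 0.5], [1.2, 15.2, -1.3], [6.3, -20.8, 1.9], [6.4, -22.9, 4.5], [-1.9, 17.5, 0.9], [-1.2, 14.8, -1.5], [4.1, -21.4, 0.4], [4.1, -23.5, 2.8], [1.3, -21.4, 3.1], [1.9, -24.1, 0.9], [-1.2, -21.5, 4.3]]
[[-1.8, 16.6, 2.9], [-0.9, 15.7, 1.3], [1.6, 16.2, 2.3], [2.0, 18.6, 1.2], [4.1, 16.7, 0.8], [7.3, 16.7, 2.4], [9.9, 14.4, 2.4], [12.0, 12.6, 1.9], [11.5, 15.6, 0.0], [14.8, 10.2, 2.1], [15.8, 6.6, 2.0], [16.7, 8.4, 1.5], [13.5, 3.3, 0.1], [16.8, 3.2, 1.9], [16.9, 5.6, 0.6], [-1.0, -20.4, 3.1], [15.6, -3.6, 2.5], [16.2, -1.6, 1.7], [15.8, 1.3, -0.1], [17.2, 2.7, -0.2], [-0.0, -23.7, 2.9], [2.5, -23.2, 4.0], [2.9, -21.1, 3.0], [15.7, -6.3, 1.5], [17.0, -4.9, 1.5], [3.2, -23.8, 2.2], [5.0, -22.8, 2.6], [6.1, -21.2, 2.2], [8.8, -20.8, 3.5], [10.5, -19.7, 3.8], [15.0, -13.3, 2.6], [15.9, -11.6, 2.1], [15.9, -9.1, 0.7], [16.0, -6.7, -0.6], [7.0, -22.0, 0.7], [9.6, -21.6, 1.8], [11.4, -20.5, 2.2], [11.3, -18.0, 0.7], [15.3, -18.7, 3.3], [15.4, -16.3, 2.0], [15.2, -13.7, 0.4], [16.0, -11.8, -0.2]]
top stub>56 72 [ 544.5 -146.5   65.9] [ 533.5 -159.8   56.1] [ 556.6 -134.4   71.8]
scene stub>56 111 [ 549.2 -151.3   64.1] [ 532.7 -161.1   56. ] [ 559.7 -136.5   69.7]
```

```bash
sed -i 's/^stub=.*/L=L+[0,2.9,0.-0.5]; stub=np.array([545.2,-147.8])/' clip.py; python3 -c "
from clip import *
rep(85)"
```

```text
clip [ 533.1 -157.5  102.7] err world [ 12.1   9.7 -17.7] tool cm [ 1.14 -1.22  1.66]
t 12.93 pos [ 400.9 -137.9  124.3] yaw -8.61 tilt [-3.22 -2.42] F [-0.5  1.1 -1.3] T [ 0.15 -0.1  -0.01] w 32.9
shift cm [0. 0. 0.] turn None
```

Emit:
{"method": "send_rows", "body": {"steps": [[[0.6, -0.6, 0, 0, 0], [0.6, -0.6, 0.5, -0.01, 0], [0.2, -0.2, 0.5, 0, 0], [0, 0, 0, 0, 0]]]}}

```text
clock: 13.27
position: [418.8, -123.2, 112.1]
ee_rot: [0.997, -0.067, -0.026, 0.023]
contact_force: [-1.2, -0.4, -1.6]
gripper_width: 33.2
```

```bash
python3 -c "
from clip import *
rep(78)"
```

```text
clip [ 551.3 -140.8   90.6] err world [ -6.1  -7.  -12.6] tool cm [-0.45  0.72  1.32]
t 13.27 pos [ 418.8 -123.2  112.1] yaw -7.74 tilt [-3.1  -2.41] F [-1.2 -0.4 -1.6] T [ 0.14 -0.03  0.03] w 33.2
shift cm [0. 0. 0.] turn None
```

Emit:
{"method": "send_rows", "body": {"steps": [[[-0.25, 0.4, 0.4, 0, 0], [0, 0, 0, 0, 0], [0, 0, 0, 0, 0]]]}}

```text
clock: 13.52
position: [415.5, -126.2, 107.1]
ee_rot: [0.997, -0.065, -0.027, 0.023]
contact_force: [-0.5, -0.1, -1.6]
gripper_width: 33.1
```

```bash
python3 -c "
from clip import *
rep(78)"
```

```text
clip [ 548.  -143.4   85.4] err world [-2.8 -4.4 -7.4] tool cm [-0.19  0.44  0.77]
t 13.52 pos [ 415.5 -126.2  107.1] yaw -7.58 tilt [-3.21 -2.43] F [-0.5 -0.1 -1.6] T [ 0.1  -0.08 -0.  ] w 33.1
shift cm [0. 0. 0.] turn None
```

Emit:
{"method": "send_rows", "body": {"steps": [[[-0.18, 0.5, 0.4, 0, 0], [0, 0, 0, 0, 0], [0, 0, 0, 0, 0], [0, 0, 0, 0, 0]]]}}

```text
clock: 13.85
position: [411.8, -132.1, 103.1]
ee_rot: [0.997, -0.066, -0.027, 0.023]
contact_force: [-1.1, 0.0, -1.2]
gripper_width: 33.4
```

```bash
cat > look.py <<'E'
from ring import *
import sys
rep(float(sys.argv[1]))
for cam in("top","scene"):
    im,D=optics.get_image(cam); np.savez(f"pics/{cam}_l.npz",im=im,D=D); Q=ring(cam,D)
    P=cloud(cam,D).reshape(-1,3); S=P[(np.hypot(P[:,0]-stub[0],P[:,1]-stub[1])<13)&(P[:,2]>56)&(P[:,2]<71)]
    if len(S): print(cam,"stub",len(S),S.min(0).round(1),S.max(0).round(1))
E
python3 look.py 70
```

```text
clip [ 544.3 -149.4   81.3] err world [  0.9   1.6 -11.3] tool cm [ 0.12 -0.23  1.12]
t 13.85 pos [ 411.8 -132.1  103.1] yaw -7.64 tilt [-3.24 -2.43] F [-1.1  0.  -1.2] T [ 0.17 -0.09 -0.02] w 33.4
shift cm [0. 0. 0.] turn None
top 29 centre offset along/left of model [0.3 0.3] res 1.3 Z-model [-2.1  0.7  5. ] front X [15.8 17. ] Y [-19.8  20.5] -> centre [ 544.8 -149.1   81.4] z 82.2
top stub 70 [ 533.6 -159.6   58.4] [ 556.5 -136.1   70.9]
scene 37 centre offset along/left of model [1.1 0.3] res 1.8 Z-model [-0.4  1.2  2.8] front X [16.6 17.6] Y [-20.1  20.3] -> centre [ 545.7 -149.1   81.4] z 82.7
scene stub 90 [ 535.8 -160.4   56.2] [ 557.5 -137.2   69.6]
```

Emit:
{"method": "send_rows", "body": {"steps": [[[0.1, -0.15, 0.4, 0, 0], [0, 0, 0.3, 0, 0], [0, 0, 0, 0, 0], [0, 0, 0, 0, 0]]]}}

```text
clock: 14.28
position: [413.4, -130.8, 95.7]
ee_rot: [0.997, -0.066, -0.026, 0.023]
contact_force: [0.2, 0.6, -1.5]
gripper_width: 33.1
```

```bash
python3 look.py 66
```

```text
clip [ 545.9 -148.    74.1] err world [-0.7  0.2 -8.1] tool cm [-0.03 -0.06  0.81]
t 14.28 pos [ 413.4 -130.8   95.7] yaw -7.62 tilt [-3.15 -2.43] F [ 0.2  0.6 -1.5] T [ 0.12 -0.02  0.02] w 33.1
shift cm [0. 0. 0.] turn None
top 60 centre offset along/left of model [-5.5  5.3] res 5.3 Z-model [-6.7 -1.4  3.9] front X [14.9 17. ] Y [-19.4  21. ] -> centre [ 541.  -142.1   74.3] z 72.7
top stub 73 [ 533.6 -159.5   60.3] [ 556.6 -135.8   70.5]
scene 61 centre offset along/left of model [ 0.3 -1.7] res 4.5 Z-model [-6.9  0.1  2.3] front X [17.1 18.4] Y [-20.9  22.9] -> centre [ 546.  -149.8   74.2] z 74.3
scene stub 83 [ 533.2 -160.6   56.3] [ 557.9 -138.1   69.6]
```

Emit:
{"method": "send_rows", "body": {"steps": [[[-0.02, -0.04, 0.35, 0, 0], [0, -0.02, 0.3, 0, 0], [0, 0, 0, 0, 0], [0, 0, 0, 0, 0]]]}}

```text
clock: 14.72
position: [413.0, -130.3, 88.7]
ee_rot: [0.997, -0.066, -0.026, 0.023]
contact_force: [-0.1, -0.6, -1.5]
gripper_width: 33.3
```

```bash
python3 look.py 51 | grep -v stub; python3 - <<'E'
from ring import *
out=[]
for cam in("top","scene"):
    im=np.load(f"pics/{cam}_l.npz")["im"]; u,v=proj(cam,[545,-148,60]).astype(int)
    out.append(cv2.resize(im[v-22:v+22,u-20:u+20],None,fx=10,fy=10,interpolation=cv2.INTER_CUBIC))
cv2.imwrite("pics/fit.png",np.hstack(out))
E
```

```text
clip [ 545.5 -147.6   67.1] err world [ -0.3  -0.2 -16.1] tool cm [ 0.05 -0.05  1.61]
t 14.72 pos [ 413.  -130.3   88.7] yaw -7.61 tilt [-3.13 -2.43] F [-0.1 -0.6 -1.5] T [ 0.1  -0.03  0.03] w 33.3
shift cm [0. 0. 0.] turn None
top 74 centre offset along/left of model [-7.9  2. ] res 5.5 Z-model [-3.5  0.7  4.1] front X [14.5 16.3] Y [-18.7  20.4] -> centre [ 537.9 -144.6   67.5] z 67.8
scene 98 centre offset along/left of model [-4.9  4.9] res 4.7 Z-model [-3.3  0.4  2.4] front X [16.3 17.6] Y [-19.8  20.4] -> centre [ 541.4 -142.1   67.5] z 67.7
```

View pics/fit.png

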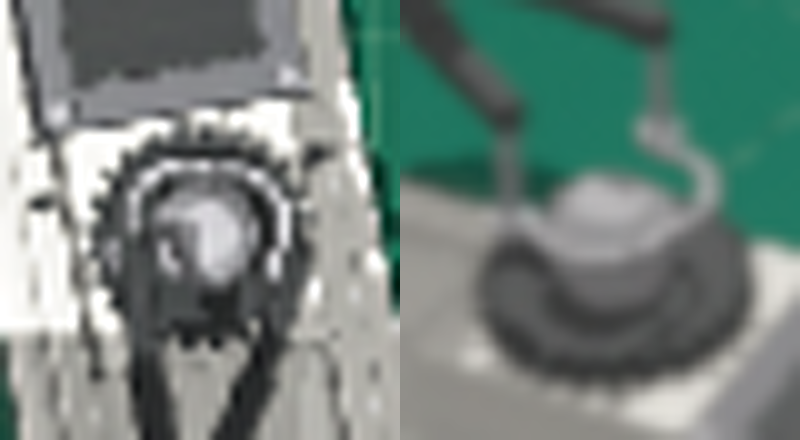

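The top view (left) shows the white ring arc centred around the stub at (205,235). The scene view shows the ring encircling the cone at (615,235). It is centred, so I'll lower it slowly while watching the force.

Emit:
{"method": "send_rows", "body": {"steps": [[[0.01, -0.02, 0.35, 0, 0], [0.01, -0.02, 0.35, 0, 0], [0, 0, 0, 0, 0], [0, 0, 0, 0, 0]]]}}

```text
clock: 15.15
position: [413.1, -130.3, 81.2]
ee_rot: [0.997, -0.066, -0.025, 0.023]
contact_force: [0.5, -0.0, -2.5]
gripper_width: 33.5
```

```bash
python3 -c "
from clip import *
rep(51)"
```

```text
clip [ 545.7 -147.5   59.8] err world [-0.5 -0.3 -8.8] tool cm [-0.   -0.01  0.88]
t 15.15 pos [ 413.1 -130.3   81.2] yaw -7.62 tilt [-3.08 -2.42] F [ 0.5 -0.  -2.5] T [ 0.14 -0.06  0.  ] w 33.5
shift cm [0. 0. 0.] turn None
```

Emit:
{"method": "send_rows", "body": {"steps": [[[-0.02, 0, 0.35, 0, 0], [0, 0, 0.2, 0, 0], [0, 0, 0, 0, 0], [0, 0, 0, 0, 0]]]}}

```text
clock: 15.48
position: [412.5, -130.5, 75.0]
ee_rot: [0.997, -0.066, -0.026, 0.023]
contact_force: [0.1, -0.2, -2.6]
gripper_width: 33.2
```

```bash
python3 -c "
from clip import *
rep(51)"
```

```text
clip [ 545.1 -147.8   53.6] err world [ 0.1 -0.  -2.6] tool cm [ 0.03 -0.01  0.26]
t 15.48 pos [ 412.5 -130.5   75. ] yaw -7.62 tilt [-3.1  -2.43] F [ 0.1 -0.2 -2.6] T [ 0.15 -0.1  -0.03] w 33.2
shift cm [0. 0. 0.] turn None
```

Emit:
{"method": "send_rows", "body": {"steps": [[[0, 0, 0.3, 0, 0], [0, 0, 0.2, 0, 0], [0, 0, 0.2, 0, 0]]]}}

```text
clock: 15.73
position: [412.4, -130.8, 68.1]
ee_rot: [0.997, -0.066, -0.025, 0.023]
contact_force: [-2.4, -0.1, 2.1]
gripper_width: 33.3
```

```bash
cat > lev.py <<'E'
from clip import *
rep(51)
im,D=optics.get_image("scene"); np.savez("pics/lev.npz",im=im,D=D); c,R,s=clip()
im2,D2=optics.get_image("top"); P=cloud("top",D2).reshape(-1,3)
e=np.array([np.cos(np.radians(-7.8)),np.sin(np.radians(-7.8))]);n=np.array([-e[1],e[0]])
Q=P[:,:2]-s["position"][:2]; X=Q@e;Y=Q@n;Z=P[:,2]
base=lambda x:54.4 # jaw arm top at rest
for a,b in((84,96),(96,108),(108,120)):
    for sg,t in((1,"L"),(-1,"R")):
        k=(X>a)&(X<b)&(Y*sg>4)&(Y*sg<26)&(Z>c[2]+22)&(Z<c[2]+50)
        if k.sum(): print(t,a+6,k.sum(),np.median(Z[k]).round(1),end=" | ")
    print()
k=(X>45)&(X<122)&(abs(Y)<27)&(Z>c[2]+22)&(Z<c[2]+52)&~((X>58)&(X<77))
A=np.c_[X[k],Y[k],np.ones(k.sum())]; f=np.linalg.lstsq(A,Z[k],rcond=None)[0]; print("fit slope deg x,y",np.degrees(f[:2]).round(2),k.sum())
E
python3 lev.py; python3 - <<'E'
from h import *
D=np.load("pics/top0.npz")["D"];P=cloud("top",D).reshape(-1,3)
e=np.array([np.cos(np.radians(-7.8)),np.sin(np.radians(-7.8))]);n=np.array([-e[1],e[0]])
Q=P[:,:2]-[462,204.3];X=Q@e;Y=Q@n;Z=P[:,2]
k=(X>45)&(X<122)&(abs(Y)<27)&(Z>47)&(Z<75)&~((X>58)&(X<77)); A=np.c_[X[k],Y[k],np.ones(k.sum())]; f=np.linalg.lstsq(A,Z[k],rcond=None)[0]; print("rest baseline slope",np.degrees(f[:2]).round(2),k.sum())
E
```

```text
clip [ 545.  -148.1   46.7] err world [0.2 0.3 4.3] tool cm [-0.   -0.01 -0.43]
t 15.73 pos [ 412.4 -130.8   68.1] yaw -7.6 tilt [-3.04 -2.43] F [-2.4 -0.1  2.1] T [0.24 0.26 0.04] w 33.3
shift cm [0. 0. 0.] turn None
L 90 19 84.1 | R 90 19 85.7 | 
L 102 16 82.6 | R 102 15 83.8 | 
L 114 15 82.4 | R 114 16 82.2 | 
fit slope deg x,y [-4.76 -1.93] 140
rest baseline slope [-1.74  4.16] 172
```

Emit:
{"method": "send_rows", "body": {"steps": [[[0, 0, 0.25, 0, 0], [0, 0, 0.25, 0, 0], [0, 0, 0.25, 0, 0]]]}}

```text
clock: 16.08
position: [411.8, -131.2, 61.2]
ee_rot: [0.997, -0.065, -0.025, 0.023]
contact_force: [-4.5, 1.2, 4.7]
gripper_width: 33.3
```

```bash
python3 lev.py
```

```text
clip [ 544.4 -148.3   40. ] err world [ 0.8  0.5 11. ] tool cm [ 0.02 -0.01 -1.11]
t 16.08 pos [ 411.8 -131.2   61.2] yaw -7.55 tilt [-2.99 -2.43] F [-4.5  1.2  4.7] T [0.55 0.56 0.15] w 33.3
shift cm [0. 0. 0.] turn None
L 90 20 83.4 | R 90 19 83.7 | 
L 102 16 80.5 | R 102 16 82.0 | 
L 114 15 82.1 | R 114 16 82.2 | 
fit slope deg x,y [-2.08 -2.65] 143
```

Emit:
{"method": "send_rows", "body": {"steps": [[[0, 0, -0.15, 0, 0], [0, 0, 0, 0, 0]]]}}

```text
clock: 16.35
position: [412.4, -131.0, 62.4]
ee_rot: [0.997, -0.065, -0.024, 0.023]
contact_force: [-1.4, -0.2, 1.5]
gripper_width: 33.4
```

```bash
python3 lev.py
```

```text
clip [ 545.  -148.    41.2] err world [0.2 0.2 9.8] tool cm [-0.03  0.02 -0.98]
t 16.35 pos [ 412.4 -131.    62.4] yaw -7.53 tilt [-2.97 -2.43] F [-1.4 -0.2  1.5] T [0.24 0.18 0.04] w 33.4
shift cm [0. 0. 0.] turn None
L 90 19 82.4 | R 90 21 83.8 | 
L 102 16 80.9 | R 102 13 81.8 | 
L 114 14 80.9 | R 114 17 82.3 | 
fit slope deg x,y [-2.06 -2.85] 144
```

Emit:
{"method": "send_rows", "body": {"steps": [[[0, 0, -0.12, 0, 0], [0, 0, 0, 0, 0], [0, 0, 0, 0, 0]]]}}

```text
clock: 16.7
position: [412.8, -130.9, 63.3]
ee_rot: [0.997, -0.065, -0.024, 0.023]
contact_force: [-0.6, 0.1, 1.0]
gripper_width: 32.9
```

```bash
python3 lev.py
```

```text
clip [ 545.4 -148.1   42.1] err world [-0.2  0.3  8.9] tool cm [-0.06  0.02 -0.89]
t 16.7 pos [ 412.8 -130.9   63.3] yaw -7.56 tilt [-2.96 -2.43] F [-0.6  0.1  1. ] T [0.27 0.02 0.04] w 32.9
shift cm [0. 0. 0.] turn None
L 90 19 83.9 | R 90 20 83.9 | 
L 102 15 82.3 | R 102 15 84.6 | 
L 114 15 81.3 | R 114 15 82.8 | 
fit slope deg x,y [-3.98 -2.37] 138
```

```bash
cat > lev2.py <<'E'
from clip import *
rep(51); c,R,s=clip()
def avg(cam,N=6): return np.median([optics.get_image(cam)[1] for _ in range(N)],0)
e=np.array([np.cos(np.radians(-7.6)),np.sin(np.radians(-7.6))]);n=np.array([-e[1],e[0]])
D=avg("top"); P=cloud("top",D).reshape(-1,3); Q=P[:,:2]-s["position"][:2]; X=Q@e;Y=Q@n;Z=P[:,2]
for lo in range(78,120,7):
    print(lo+3,[np.median(Z[(X>lo)&(X<lo+7)&(Y*g>3)&(Y*g<26)&(Z>70)&(Z<95)]).round(1) for g in(1,-1)],end=" ")
k=(X>77)&(X<120)&(abs(Y)<27)&(Z>70)&(Z<95)
A=np.c_[X[k],Y[k],np.ones(k.sum())]; f=np.linalg.lstsq(A,Z[k],rcond=None)[0]; print("\njaw slope deg",np.degrees(f[:2]).round(2),"z at jaw mid x=100",(f[0]*100+f[2]).round(1))
k=(X>118)&(X<152)&(abs(Y)<26)&(Z>47)&(Z<58)&(np.hypot(P[:,0]-545.2,P[:,1]+147.8)>14.2)&(np.hypot(P[:,0]-545.2,P[:,1]+147.8)<22)
print("top ring band X,Y,Z",k.sum(),np.percentile(X[k],[2,98]).round(1),np.percentile(Y[k],[2,98]).round(1),np.percentile(Z[k],[10,50,90]).round(1))
D=avg("scene"); P=cloud("scene",D).reshape(-1,3); Q=P[:,:2]-[545.8,-148.4]; X=Q@e;Y=Q@n;Z=P[:,2];r=np.hypot(X,Y)
for a in range(-120,121,30):
    th=np.degrees(np.arctan2(Y,X)); k=(abs((th-a+180)%360-180)<15)&(r>15)&(r<23)&(Z>46)&(Z<58); 
    if k.sum(): print("scene ang",a,k.sum(),"z",np.percentile(Z[k],[20,50,90]).round(1),end=" | ")
E
python3 lev2.py
```

```text
clip [ 545.4 -148.1   42.1] err world [-0.2  0.3  8.9] tool cm [-0.06  0.02 -0.89]
t 16.8 pos [ 412.8 -130.9   63.3] yaw -7.56 tilt [-2.96 -2.43] F [-0.3  1.5 -0.7] T [ 0.24 -0.02  0.01] w 33.3
shift cm [0. 0. 0.] turn None
81 [np.float64(83.8), np.float64(84.0)] 88 [np.float64(84.0), np.float64(84.4)] 95 [np.float64(83.2), np.float64(84.2)] 102 [np.float64(81.5), np.float64(82.2)] 109 [np.float64(81.3), np.float64(82.0)] 116 [np.float64(81.7), np.float64(83.4)] 
jaw slope deg [-3.96 -1.71] z at jaw mid x=100 82.7
top ring band X,Y,Z 81 [118.6 151.3] [-19.8  21.1] [47.5 50.  52.6]
scene ang -120 6 z [52.3 52.9 56.9] | scene ang -90 16 z [48.6 50.8 52.7] | scene ang -60 17 z [48.3 49.7 52.4] | scene ang -30 15 z [47.8 49.4 52.3] | scene ang 0 13 z [48.2 49.  52. ] | scene ang 30 14 z [48.1 48.6 51.6] | scene ang 60 11 z [48.1 48.5 51.8] | scene ang 90 9 z [48.5 50.6 51.9] | scene ang 120 2 z [56.  56.5 57.3] |
```

Emit:
{"method": "send_rows", "body": {"steps": [[[0, 0, -0.06, 0, 0], [0, 0, 0, 0, 0], [0, 0, 0, 0, 0]]]}}

```text
clock: 17.65
position: [412.9, -130.9, 63.9]
ee_rot: [0.997, -0.065, -0.024, 0.023]
contact_force: [-0.1, -0.6, -1.6]
gripper_width: 33.4
```

```bash
python3 lev2.py; echo; python3 gap.py | grep -E "side|module|carrier"; python3 - <<'E'
from h import *
out=[]
for cam,h in(("top",0),("scene",0)):
    im,D=optics.get_image(cam); u,v=proj(cam,[550,-148,50]).astype(int)
    out.append(cv2.resize(im[v-30:v+30,u-20:u+20],None,fx=10,fy=10,interpolation=cv2.INTER_CUBIC))
cv2.imwrite("pics/fin.png",np.hstack(out))
E
```

```text
clip [ 545.5 -148.    42.8] err world [-0.3  0.2  8.2] tool cm [-0.07  0.02 -0.82]
t 17.65 pos [ 412.9 -130.9   63.9] yaw -7.56 tilt [-2.95 -2.43] F [-0.1 -0.6 -1.6] T [ 0.19 -0.05  0.05] w 33.4
shift cm [0. 0. 0.] turn None
81 [np.float64(83.9), np.float64(84.3)] 88 [np.float64(84.1), np.float64(84.3)] 95 [np.float64(82.9), np.float64(84.4)] 102 [np.float64(81.1), np.float64(82.5)] 109 [np.float64(82.7), np.float64(83.0)] 116 [np.float64(82.0), np.float64(83.1)] 
jaw slope deg [-3.35 -1.95] z at jaw mid x=100 83.1
top ring band X,Y,Z 85 [118.6 151.2] [-19.8  21. ] [47.9 49.7 53.1]
scene ang -120 3 z [52.8 52.9 54.9] | scene ang -90 20 z [48.1 51.4 54. ] | scene ang -60 17 z [48.3 50.4 52.5] | scene ang -30 15 z [47.9 49.5 52.3] | scene ang 0 14 z [48.3 49.  51.8] | scene ang 30 13 z [48.3 48.9 51.8] | scene ang 60 11 z [48.3 48.5 51.6] | scene ang 90 8 z [48.4 50.5 51.4] | scene ang 120 2 z [56.  56.7 57.7] | 
carrier top 155 X [-18.1 -16.   30.   43.6  44. ] Y [-31.2 -29.9 -22.9  23.9  27.8] Z [38.4 41.7]
module top 532 X [ 46.4  51.2  78.4 102.8 106. ] Y [-36.1 -32.2  -3.3  28.3  34.8] Z [40.2 43.4]
carrier side 141 X [-17.6 -13.3  12.9  40.1  43.1] Y [-31.5 -30.7 -29.1 -28.  -26.3] Z [20.5 35.2]
```

View pics/fin.png

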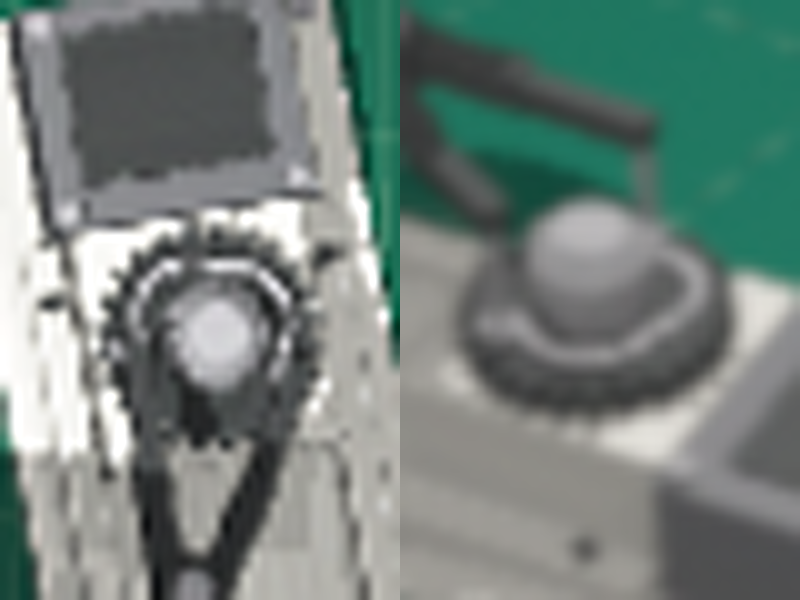

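The top view shows the ring arc around the stub at (215,330), with the carrier edge against the module at (190,205). In the scene view the ring lies around the groove just above the gear at (595,350). Forces are free (only the pliers' weight) and the grip is at the stop. I'm handing the job in.

```bash
python3 -c "
from h import *
print(job.job_done())"
```

```text
the job is handed in; nothing more can be done
None
```

The job is handed in at about 18 s on the clock, with the carrier flush and the spread ring held around the groove. The hand-in gives no verdict, so what follows is from my own checks.

- **Carrier:** I pushed it along the channel until it stopped against the motor module. It did not move further under a 16 N push. The last pictures still show it against the module.
- **Pliers and ring:** I took the pliers from the rest and squeezed the handles to the stop (opening 33 mm). I centred the ring over the stub to about 1 mm, which both cameras agreed on, and lowered it to the groove.
- **Hold:** The last depth readings put the middle of the wire at about 50.5 mm above the bench, against a target of 51 mm. The force at the end was just the pliers' weight, so nothing was pressing.

**What did not go cleanly:**
- **Tool tilt:** Pushing the carrier tilted the tool by about 5°. I took most of that out by pressing lightly against the far side of the fixed module.
- **Nose-down pliers:** While I carried them, the pliers tipped about 3° nose-down. I reduced that by resting the ring lightly on the gear and lifting again, at under 10 N.
- **Level not exact:** My final level readings scatter between about 0° and 2° nose-down, with roughly 1–2° of sideways roll.
- **Bystanders:** I saw no sign that any of them were touched, but I did not measure them again at the end.

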